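# Check the piston barrels and reject those that jam

## Task

Press the plunger of each of the four piston barrels in the blue rack down through its stroke, without forcing it once it stops dead. Leave the barrels whose plungers go fully home standing in the rack, pressed home, and stand those that jam part-way upright in the red reject tray with their plungers as they jammed. Leave the weight, the meter and the jar where they are.

Things in the scene. Friction and masses are not known exactly. Their poses are not given: they have to be found in the camera images.
- barrel_a: Upright aluminium piston barrel, one of four that look alike: 0.2 to 0.35 kg in all, dark round foot 44 mm across and 8 mm high, above it a plain cylinder 32 mm across up to 80 mm height (grip it there, between 45 and 75 mm). It stands loose in one bay of the rack. Origin: centre of the underside of the foot; z up along the barrel.
- plunger_a (a joint): Plunger of barrel_a, sliding down into it, in m: 0 fully out, 0.024 fully home (steel collar on the barrel's top, no orange stem seen). Starts at 0 to 0.004; stays where it is left. A sound one slides with 2 to 5 N of drag all the way; a jammed one slides so too, then stops dead between 0.008 and 0.018. Which ones jam varies and cannot be seen. A push above 40 N damages it.
- plunger_a_top (a point): Centre of the flat top of the plunger's black push button (28 mm across, 8 mm thick, on a steel collar 6 mm high and an orange stem 16 mm across). The button is sprung: it gives 1 mm for each 4 N, at most 5.5 mm, and comes back when let go. Let go, its top lies 118 mm above the origin of barrel_a when the plunger is fully out, 94 mm when fully home.
- barrel_b: Upright aluminium piston barrel, one of four that look alike: 0.2 to 0.35 kg in all, dark round foot 44 mm across and 8 mm high, above it a plain cylinder 32 mm across up to 80 mm height (grip it there, between 45 and 75 mm). It stands loose in one bay of the rack. Origin: centre of the underside of the foot; z up along the barrel.
- plunger_b (a joint): Plunger of barrel_b, sliding down into it, in m: 0 fully out, 0.024 fully home (steel collar on the barrel's top, no orange stem seen). Starts at 0 to 0.004; stays where it is left. A sound one slides with 2 to 5 N of drag all the way; a jammed one slides so too, then stops dead between 0.008 and 0.018. Which ones jam varies and cannot be seen. A push above 40 N damages it.
- plunger_b_top (a point): Centre of the flat top of the plunger's black push button (28 mm across, 8 mm thick, on a steel collar 6 mm high and an orange stem 16 mm across). The button is sprung: it gives 1 mm for each 4 N, at most 5.5 mm, and comes back when let go. Let go, its top lies 118 mm above the origin of barrel_b when the plunger is fully out, 94 mm when fully home.
- barrel_c: Upright aluminium piston barrel, one of four that look alike: 0.2 to 0.35 kg in all, dark round foot 44 mm across and 8 mm high, above it a plain cylinder 32 mm across up to 80 mm height (grip it there, between 45 and 75 mm). It stands loose in one bay of the rack. Origin: centre of the underside of the foot; z up along the barrel.
- plunger_c (a joint): Plunger of barrel_c, sliding down into it, in m: 0 fully out, 0.024 fully home (steel collar on the barrel's top, no orange stem seen). Starts at 0 to 0.004; stays where it is left. A sound one slides with 2 to 5 N of drag all the way; a jammed one slides so too, then stops dead between 0.008 and 0.018. Which ones jam varies and cannot be seen. A push above 40 N damages it.
- plunger_c_top (a point): Centre of the flat top of the plunger's black push button (28 mm across, 8 mm thick, on a steel collar 6 mm high and an orange stem 16 mm across). The button is sprung: it gives 1 mm for each 4 N, at most 5.5 mm, and comes back when let go. Let go, its top lies 118 mm above the origin of barrel_c when the plunger is fully out, 94 mm when fully home.
- barrel_d: Upright aluminium piston barrel, one of four that look alike: 0.2 to 0.35 kg in all, dark round foot 44 mm across and 8 mm high, above it a plain cylinder 32 mm across up to 80 mm height (grip it there, between 45 and 75 mm). It stands loose in one bay of the rack. Origin: centre of the underside of the foot; z up along the barrel.
- plunger_d (a joint): Plunger of barrel_d, sliding down into it, in m: 0 fully out, 0.024 fully home (steel collar on the barrel's top, no orange stem seen). Starts at 0 to 0.004; stays where it is left. A sound one slides with 2 to 5 N of drag all the way; a jammed one slides so too, then stops dead between 0.008 and 0.018. Which ones jam varies and cannot be seen. A push above 40 N damages it.
- plunger_d_top (a point): Centre of the flat top of the plunger's black push button (28 mm across, 8 mm thick, on a steel collar 6 mm high and an orange stem 16 mm across). The button is sprung: it gives 1 mm for each 4 N, at most 5.5 mm, and comes back when let go. Let go, its top lies 118 mm above the origin of barrel_d when the plunger is fully out, 94 mm when fully home.
- rack: Blue steel test rack, fixed, 70 x 305 mm and 22 mm high, open on top, four bays in a row along its y axis, 75 mm apart (centres at y = -112.5, -37.5, 37.5 and 112.5 mm). Walls and floor 5 mm thick. Origin: centre of its underside, so the barrels stand on its floor 5 mm above the origin.
- tray: Red reject tray, fixed, empty, 130 mm (its x) by 190 mm (its y), 22 mm high, walls and floor 5 mm thick. Origin: centre of its underside; floor 5 mm above the origin.
- weight: Brass reference weight with a knob, 38 mm across, 56 mm high, 400 g; a bystander. Origin: centre of the underside.
- meter: Grey hand-held meter lying flat, 75 x 150 x 30 mm; a bystander. Origin: centre of the underside, long side along its y.
- jar: Amber glass jar with a white cap, 48 mm across, 60 mm high; a bystander. Origin: centre of the underside.

How it is judged (in metres and radians):
At the end, for the whole second after the job is handed in: The two barrels that go home stand in the rack, plungers past 21.5 of 24 mm; the two that jam (which two varies) stand on the red tray's floor, plungers pressed to the jam (7 to 19.5 mm). All upright within 0.1 rad and at rest (((value of joint plunger_a above 0.0215 m and x of barrel_a in the frame of rack between -0.035 and 0.035 m and y of barrel_a in the frame of rack between -0.1525 and 0.1525 m and z of barrel_a in the frame of rack below 0.011 m and angle between barrel_a's own z axis and vertical below 0.1 rad and linear speed of barrel_a below 0.02 m/s) or (value of joint plunger_a between 0.007 and 0.0195 m and x of barrel_a in the frame of tray between -0.065 and 0.065 m and y of barrel_a in the frame of tray between -0.095 and 0.095 m and z of barrel_a in the frame of tray below 0.011 m and angle between barrel_a's own z axis and vertical below 0.1 rad and linear speed of barrel_a below 0.02 m/s)) and ((value of joint plunger_b above 0.0215 m and x of barrel_b in the frame of rack between -0.035 and 0.035 m and y of barrel_b in the frame of rack between -0.1525 and 0.1525 m and z of barrel_b in the frame of rack below 0.011 m and angle between barrel_b's own z axis and vertical below 0.1 rad and linear speed of barrel_b below 0.02 m/s) or (value of joint plunger_b between 0.007 and 0.0195 m and x of barrel_b in the frame of tray between -0.065 and 0.065 m and y of barrel_b in the frame of tray between -0.095 and 0.095 m and z of barrel_b in the frame of tray below 0.011 m and angle between barrel_b's own z axis and vertical below 0.1 rad and linear speed of barrel_b below 0.02 m/s)) and ((value of joint plunger_c above 0.0215 m and x of barrel_c in the frame of rack between -0.035 and 0.035 m and y of barrel_c in the frame of rack between -0.1525 and 0.1525 m and z of barrel_c in the frame of rack below 0.011 m and angle between barrel_c's own z axis and vertical below 0.1 rad and linear speed of barrel_c below 0.02 m/s) or (value of joint plunger_c between 0.007 and 0.0195 m and x of barrel_c in the frame of tray between -0.065 and 0.065 m and y of barrel_c in the frame of tray between -0.095 and 0.095 m and z of barrel_c in the frame of tray below 0.011 m and angle between barrel_c's own z axis and vertical below 0.1 rad and linear speed of barrel_c below 0.02 m/s)) and ((value of joint plunger_d above 0.0215 m and x of barrel_d in the frame of rack between -0.035 and 0.035 m and y of barrel_d in the frame of rack between -0.1525 and 0.1525 m and z of barrel_d in the frame of rack below 0.011 m and angle between barrel_d's own z axis and vertical below 0.1 rad and linear speed of barrel_d below 0.02 m/s) or (value of joint plunger_d between 0.007 and 0.0195 m and x of barrel_d in the frame of tray between -0.065 and 0.065 m and y of barrel_d in the frame of tray between -0.095 and 0.095 m and z of barrel_d in the frame of tray below 0.011 m and angle between barrel_d's own z axis and vertical below 0.1 rad and linear speed of barrel_d below 0.02 m/s)) and (value of joint each of plunger_a, plunger_b above 0.0215 m or value of joint each of plunger_a, plunger_c above 0.0215 m or value of joint each of plunger_a, plunger_d above 0.0215 m or value of joint each of plunger_b, plunger_c above 0.0215 m or value of joint each of plunger_b, plunger_d above 0.0215 m or value of joint each of plunger_c, plunger_d above 0.0215 m)); the robot touches nothing.
It fails at once if a plunger is forced: pushed with more than 40 N (contact force between the fingers and plunger_a above 40 N or contact force between the fingers and plunger_b above 40 N or contact force between the fingers and plunger_c above 40 N or contact force between the fingers and plunger_d above 40 N).
It fails at once if the weight, the meter or the jar is disturbed (moved more than 15 mm) (distance of any of weight, meter, jar from where it was at the start of the episode above 0.015 m).
It also fails if it takes over 66 s, if anything falls off the work surface, if the arm or the gripper's body presses on something with over 40 N, if the wrist force passes 120 N, or if a joint passes its speed limit or range.

## Robot

A 6-joint arm with a two-finger parallel gripper is mounted at the origin on the work surface. World frame = base frame: x ahead of the robot, y to its left, z up, the work surface at z = 0. Lengths are in mm, angles in rad, forces in N, time in s.
With the tool pointing down it reaches from about 350 to 975 mm from the base axis. Payload 7.1 kg.
Tool frame: the origin (TCP) lies between the finger pads; the fingertips stand 19 mm ahead of it and the grasp point (between the pads) is the TCP; y points along the fingers, z is the direction in which the jaws open and shut, and the axes are right-handed (so a half turn about y gives the same grasp; the last joint's range is limited). The gripper opens to 88 mm and grips with 3 to 60 N. Pads are 20 mm wide; open, the fingers measure 115 mm over their backs; the gripper's body (75 mm by 178 mm) begins 61 mm behind the grasp point.
Start: joints at [-1.335, 0.423, 1.63, -0, 1.089, -0.019], TCP at [157.551, -604.799, 220.075] pointing down, gripper open.
Joint ranges: [-3, 3], [-0.9, 2.11], [0.09, 2.58], [-1.31, 4.45], [0.11, 2.69], [-2.54, 2.54]. Speed limits (rad/s): [2.39, 2.39, 3.01, 3.14, 3.14, 3.14].

## Interface

Orientations are given as a rotation vector (axis times angle).
In Python, from workcell import ctrl gives the robot as it stands.
- The arm moves only by the tool servo_tool, never from a script. Its argument "moves" is text: rows parted by semicolons, each of 6 numbers parted by spaces: the shift along the world's x, y, z in m, then the turn, a rotation vector about the world's x, y, z in degrees. A call has 1 to 8 rows; each row is the pose to reach, as a shift and turn from the pose commanded when the call began; what a row does not reach only later rows make up. A row lasts 1/8 s, in which the tool goes at most 62.5 mm and 10.7 degrees, less where a joint would pass 70% of its speed; a pose out of reach is approached as far as the arm can. A call with a gripper value outside its range is refused whole. "hand" is the closure in counts, from 0 (fully open) to 255 (shut), set as the call begins (left out, the last holds). The fingers move at their own pace and stop on an object; the grip force is fixed at half the most. Time passes only in rows, so rows that repeat a pose let the fingers close. It gives the time, the measured TCP pose, the force and the opening at its end, in the units of the state.
- ctrl.get_obs(): the state, without advancing time (a new reading comes with each control period).
- ctrl.get_image(name): name is "scene" or "top"; returns a dict with "pixels" (480x640x3 uint8, red, green, blue), "depth" (480x640 float32, mm along the optical axis (not along the pixel's ray), 0 where there is no reading), "vertical_fov" (degrees; the focal length in pixels is half the picture's height over the tangent of half this angle, whatever the lens; pixels are square), "cx", "cy" (the principal point, pixels), "xyz" and "attitude" of the camera in the world. Camera axes: x right, y up, looking along -z (the intrinsics and any distortion apply to the point x, -y, -z); pixel columns grow to the right and rows downward; lengths in mm; the calibration is good to about 2 mm. A picture is of the moment at which its call begins.
- ctrl.close_job(): hands the job in, once; it reports no verdict.
The state is a dict: "t": time; "qpos": joint angles; "qvel": joint speeds; "joint_torque": joint torques, N m; "ee_pos": TCP position; "orientation": TCP orientation; "ft_force": force on the tool from outside, world axes, zero at the start; "moment": the same for the moment, N m; "width": finger opening in mm.
Only numpy, scipy, OpenCV 4.12 (cv2) and the standard library are available. Lean on these libraries where they do the work, as an engineer would, in place of code of your own. Each camera call takes 0.05 s, during which the arm holds its last target.

## Working session

There is one attempt and no reset: what is moved stays moved. The work goes in short steps, Python scripts to look and compute and a tool call to move; the robot and the scene stay as the last step left them, time stands still between calls to the robot, and variables do not carry over. Pictures are saved under pics/ and viewed, and the job is handed in when it is done.

Besides the shell and the picture viewer there is one more tool, called after "Call:" as name(argument=value, ...) on one line, values as JSON. servo_tool: Moves the arm, as the interface text tells. Its arguments: {"type":"object","properties":{"moves":{"type":"string"},"hand":{"type":"number"}},"required":["moves"]}

```bash
mkdir -p pics; ls; python3 - <<'E'
from workcell import ctrl
import cv2,numpy as np
o=ctrl.get_obs();print(o)
for n in("scene","top"):
    im=ctrl.get_image(n)
    print(n,{k:v for k,v in im.items() if k not in("pixels","depth")},(im["depth"]>0).mean())
    cv2.imwrite(f"pics/{n}0.png",im["pixels"][:,:,::-1])
    np.savez(f"/tmp/{n}0.npz",**{k:v for k,v in im.items()})
E
```

```text
pics
{'t': 0.0, 'qpos': array([-1.33501409e+00,  4.23840854e-01,  1.63070346e+00, -4.45560101e-06,
        1.08860148e+00, -1.89886951e-02]), 'qvel': array([-0.00088057, -0.00102075, -0.00070693, -0.00041589,  0.00045281,
        0.00066128]), 'joint_torque': array([-1.86892081e-03, -5.44624937e+01, -2.73665750e+01,  6.43539196e-02,
        2.28288188e-02, -1.00308598e-04]), 'ee_pos': array([ 157.4116676 , -604.26118731,  219.29640882]), 'orientation': array([-0.26732572,  2.08738835, -2.08414246]), 'ft_force': array([-0.36244378,  0.20567314, -0.12591208]), 'moment': array([-0.00493629, -0.00795354,  0.05762953]), 'width': 87.93548827579838}
scene {'vertical_fov': 53.32762594203613, 'cx': 319.9241868778961, 'cy': 235.48373467433524, 'xyz': array([ 841.14955954, -442.84008186,  712.83349854]), 'attitude': array([0.64941538, 0.20499798, 0.53956853])} 0.99603515625
top {'vertical_fov': 50.989027386214964, 'cx': 304.17250305167204, 'cy': 238.9241040616775, 'xyz': array([ 515.30361685,   -5.53359236, 1027.93772176]), 'attitude': array([ 0.04050288, -0.08500859, -1.58805059])} 0.9958984375
```

View pics/scene0.png

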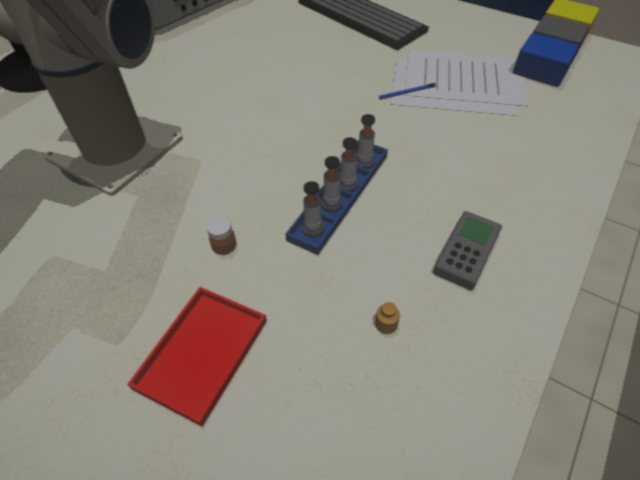

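View pics/top0.png

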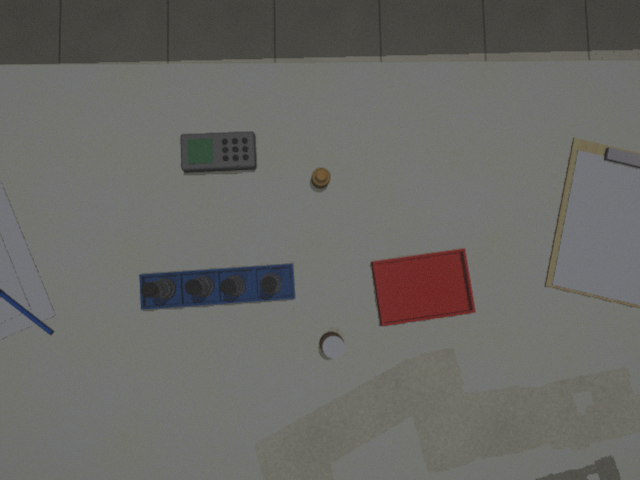

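The scene picture shows four barrels in the blue rack (buttons at about (313,187), (332,163), (350,144), (368,120)), the red tray at lower left, the jar at (222,236) and the weight at (388,318). In the top view the rack is at (217,286), the tray at (423,287), the jar at (332,346), the weight at (320,177) and the meter at (218,151).

```bash
cat > h.py <<'E'
import numpy as np,cv2
from scipy.spatial.transform import Rotation as R
def f(im): return 240/np.tan(np.radians(float(im["vertical_fov"]))/2)
def rays(im,uv):
    uv=np.atleast_2d(np.asarray(uv,float)); F=f(im)
    d=np.c_[(uv[:,0]-im["cx"])/F,-(uv[:,1]-im["cy"])/F,-np.ones(len(uv))]
    return R.from_rotvec(im["attitude"]).apply(d)
def onz(im,uv,z):
    d=rays(im,uv); c=np.asarray(im["xyz"]); return c+d*((z-c[2])/d[:,2])[:,None]
def proj(im,P):
    q=R.from_rotvec(im["attitude"]).inv().apply(np.atleast_2d(P)-im["xyz"]); F=f(im)
    return np.c_[im["cx"]+F*q[:,0]/-q[:,2],im["cy"]-F*q[:,1]/-q[:,2]]
def cloud(im):
    v,u=np.mgrid[0:480,0:640]; d=rays(im,np.c_[u.ravel(),v.ravel()])
    return (im["xyz"]+d*im["depth"].ravel()[:,None]).reshape(480,640,3)
E
python3 - <<'E'
from h import *
for n in("scene","top"):
    im=dict(np.load(f"/tmp/{n}0.npz"))
    P=cloud(im); hsv=cv2.cvtColor(im["pixels"],cv2.COLOR_RGB2HSV)
    print(n,"table z",np.median(P[300:,:,2]) )
    for nm,m in (("rack",cv2.inRange(hsv,(105,130,40),(125,255,255))),("tray",cv2.inRange(hsv,(0,150,60),(8,255,255))|cv2.inRange(hsv,(172,150,60),(180,255,255)))):
        m=cv2.morphologyEx(m,cv2.MORPH_CLOSE,np.ones((3,3)))
        cs=sorted(cv2.findContours(m,0,1)[0],key=cv2.contourArea)[::-1]
        for c in cs[:2]:
            if cv2.contourArea(c)<300: continue
            Q=onz(im,c[:,0],22 if n=="top" else 22)
            r=cv2.minAreaRect(Q[:,:2].astype(np.float32)); print(nm,r)
    # tall stuff
    for lo,hi in((98,140),):
        m=((P[...,2]>lo)&(P[...,2]<hi)).astype(np.uint8)
        k,l,s,c=cv2.connectedComponentsWithStats(m)
        for i in range(1,k):
            if 40<s[i,4]<3000:
                q=P[l==i]; 
                if q[:,0].mean()>350: print(n,"tall",s[i],c[i].round(1),np.median(q,0).round(1), "zmax",np.percentile(q[:,2],[50,75,90,98]).round(1))
E
```

```text
scene table z -0.1579185922448687
rack ((714.0673828125, 848.1751098632812), (125.0645523071289, 162.28497314453125), 0.45784491300582886)
rack ((516.0609130859375, 71.71842956542969), (54.09317398071289, 165.84295654296875), 2.2625694274902344)
tray ((499.906982421875, -274.09063720703125), (134.28048706054688, 190.48289489746094), 6.858912944793701)
scene tall [361 114  14  17 181] [367.2 121.2] [504.6 241.2 121.3] zmax [121.3 123.  123.6 124.3]
scene tall [342 137  15  17 188] [349.1 144.2] [508.1 164.7 119.7] zmax [119.7 120.6 121.2 122.1]
scene tall [324 156  15  18 199] [331.  163.5] [507.3 102.1 120.5] zmax [120.5 121.6 122.6 123.1]
scene tall [303 181  16  18 219] [310.6 189. ] [510.   29.2 119.7] zmax [119.7 120.7 121.5 122.5]
top table z -0.5110426395848435
rack ((505.9096374511719, 69.3652572631836), (62.50617218017578, 70.50426483154297), 82.9056167602539)
tray ((495.50152587890625, -271.2012023925781), (127.10823822021484, 188.12327575683594), 6.790700435638428)
top tall [261 276  16  16 184] [268.3 283.3] [509.2  34.4 119.6] zmax [119.6 120.7 121.5 122.5]
top tall [185 279  16  16 196] [192.5 286.1] [506.6 169.7 119.6] zmax [119.6 120.5 121.5 122.2]
top tall [220 279  16  15 193] [227.7 285.9] [505.6 106.1 120.7] zmax [120.7 121.7 122.8 124.3]
top tall [141 282  17  15 202] [148.8 289. ] [502.9 245.9 121.6] zmax [121.6 122.5 123.4 124.5]
```

```bash
python3 - <<'E'
from h import *
I={n:dict(np.load(f"/tmp/{n}0.npz")) for n in("scene","top")}
uv={}
for n,im in I.items():
    P=cloud(im); g=im["pixels"].max(2)
    z=P[...,2]; m=((g<50)&(z>95)&(z<140)&(P[...,0]>400)&(P[...,0]<600)).astype(np.uint8)
    k,l,s,c=cv2.connectedComponentsWithStats(m); L=[]
    for i in range(1,k):
        if s[i,4]>50: L.append((c[i],s[i],np.median(P[l==i],0)))
    L.sort(key=lambda t:t[2][1]); uv[n]=[t[0] for t in L]
    for t in L: print(n,t[0].round(1),t[1],onz(im,t[0],120).round(1))
for a,b in zip(uv["scene"],uv["top"]):
    A=[];B=[]
    C=[];
    for n,p in(("scene",a),("top",b)):
        d=rays(I[n],p)[0]; d/=np.linalg.norm(d); M=np.eye(3)-np.outer(d,d); A.append(M);B.append(M@I[n]["xyz"])
    X=np.linalg.solve(sum(A),sum(B)); print("tri",X.round(1),"gap",[np.linalg.norm(M@X-v).round(1) for M,v in zip(A,B)])
x=np.hstack([I["scene"]["pixels"][100:260,270:410],I["top"]["pixels"][230:390,130:310]])
cv2.imwrite("pics/zoom0.png",cv2.resize(x[:,:,::-1],None,fx=2.4,fy=2.4,interpolation=cv2.INTER_CUBIC))
E
```

```text
scene [311.2 188.3] [305 182  14  13 132] [[511.5  30.1 120. ]]
scene [331.9 162.6] [326 157  13  12 123] [[508.2 103.4 120. ]]
scene [349.9 143.5] [344 138  13  11 108] [[509.8 165.2 120. ]]
scene [367.5 119.8] [363 116  10   9  82] [[503.9 243.6 120. ]]
top [268.3 283.5] [261 276  16  16 173] [[508.5  34.  120. ]]
top [227.8 286. ] [220 279  16  15 185] [[505.4 106.5 120. ]]
top [192.6 286.4] [185 279  16  16 184] [[505.9 169.  120. ]]
top [148.9 289.3] [141 282  17  15 193] [[502.4 246.4 120. ]]
tri [508.5  34.3 114.7] gap [np.float64(0.1), np.float64(0.1)]
tri [505.6 107.2 115.7] gap [np.float64(0.3), np.float64(0.3)]
tri [506.3 170.3 114.7] gap [np.float64(0.6), np.float64(0.6)]
tri [502.3 247.2 117.1] gap [np.float64(0.1), np.float64(0.1)]
```

View pics/zoom0.png

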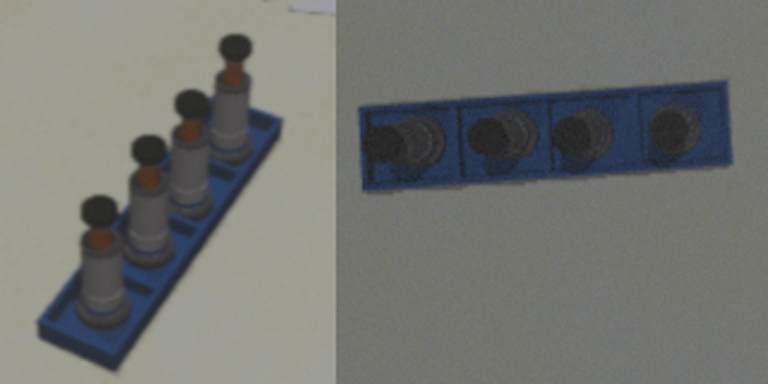

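The zoom confirms all four plungers are out (orange stem visible) and each button is near its barrel axis.

```bash
python3 - <<'E'
from h import *
print(R.from_rotvec([-0.26732572,2.08738835,-2.08414246]).as_matrix().round(3))
I={n:dict(np.load(f"/tmp/{n}0.npz")) for n in("scene","top")}
im=I["top"];hsv=cv2.cvtColor(im["pixels"],cv2.COLOR_RGB2HSV)
m=cv2.inRange(hsv,(100,90,30),(130,255,255)); m[:, :125]=0; m[:255]=0; m[315:]=0; m[:,310:]=0
Q=onz(im,cv2.findNonZero(m)[:,0],22); r=cv2.minAreaRect(Q[:,:2].astype(np.float32)); print("rack top",r,cv2.boxPoints(r).round())
for n,px,z in(("top",[332,346],58),("top",[320,176],50),("scene",[220,230],60),("scene",[389,308],56)): print(n,onz(I[n],px,z).round())
E
```

```text
[[-0.968 -0.     0.252]
 [-0.252  0.002 -0.968]
 [-0.    -1.    -0.002]]
rack top ((504.75555419921875, 139.90016174316406), (68.37957763671875, 302.7041320800781), 2.9092957973480225) [[463. 289.]
 [478. -13.]
 [547. -10.]
 [531. 293.]]
top [[387. -83.  58.]]
top [[717. -68.  50.]]
scene [[397. -92.  60.]]
scene [[721. -73.  56.]]
```

Call:
servo_tool(moves="0.029 0.053 0 0 0 9.8;0.058 0.106 0 0 0 19.6;0.087 0.159 0 0 0 29.4;0.116 0.212 0 0 0 39.2;0.145 0.265 0 0 0 49;0.174 0.318 0 0 0 58.8;0.203 0.371 0 0 0 68.6;0.232 0.424 0 0 0 78.3", hand=255)

```text
t: 1.1
ee_pos: [390.1, -179.0, 220.1]
orientation: [-1.235, 1.168, -1.168]
ft_force: [0.5, -0.0, 0.3]
width: 11.6
```

Call:
servo_tool(moves="0.028 0.050 0;0.056 0.100 0;0.085 0.155 0;0.118 0.215 0 0 0 0;0.118 0.215 -0.04 0 0 0;0.118 0.215 -0.06 0 0 0;0.118 0.215 -0.06 0 0 0")

```text
validation failed for argument at $.mo...
```

Call:
servo_tool(moves="0.028 0.050 0 0 0 0;0.056 0.100 0 0 0 0;0.085 0.155 0 0 0 0;0.118 0.215 0 0 0 0;0.118 0.215 -0.04 0 0 0;0.118 0.215 -0.06 0 0 0;0.118 0.215 -0.06 0 0 0")

```text
t: 1.98
ee_pos: [506.1, 34.4, 158.5]
orientation: [-1.236, 1.174, -1.17]
ft_force: [0.3, -0.3, -0.6]
width: 0.2
```

```bash
cat > look.py <<'E'
import sys
from workcell import ctrl
from h import *
tag=sys.argv[1]; o=ctrl.get_obs(); print(o["t"],o["ee_pos"].round(1),o["ft_force"].round(1),o["width"])
out=[]
for n in("scene","top"):
    im=ctrl.get_image(n); np.savez(f"/tmp/{n}{tag}.npz",**im)
    p=proj(im,[[508,34,123],[505,107,123],[506,169,123],[502,246,123]]); c=p.mean(0).astype(int)
    x0=max(0,min(440,c[0]-100)); y0=max(0,min(320,c[1]-80)); print(n,"crop origin",x0,y0)
    out.append(cv2.resize(im["pixels"][y0:y0+160,x0:x0+200,::-1],None,fx=2,fy=2,interpolation=cv2.INTER_CUBIC))
cv2.imwrite(f"pics/z{tag}.png",np.hstack(out))
E
python3 look.py 1
```

```text
1.975 [506.1  34.4 158.5] [ 0.3 -0.3 -0.6] 0.17365528024271526
scene crop origin 239 70
top crop origin 109 206
```

View pics/z1.png

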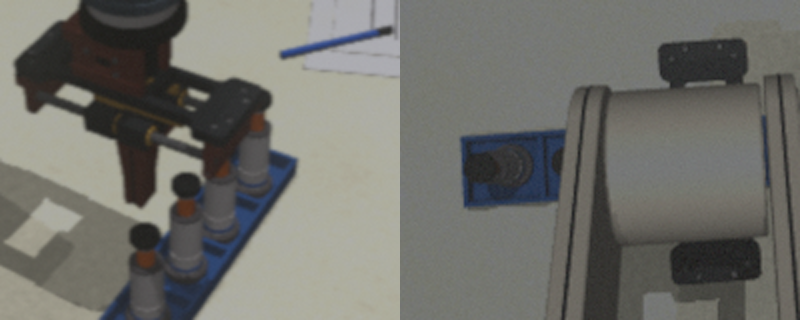

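The jaws are shut (one merged dark-red finger tip at about scene pixel (308,173)). The two wider parts at the sides are the ends of the gripper body. The top view is blocked by the forearm.

```bash
python3 - <<'E'
from h import *
im=dict(np.load("/tmp/scene1.npz"))
print(proj(im,[[506.1,34.4,139.5],[506,34,123],[508.5,34.2,120]]).round(1))
cv2.imwrite("pics/z1b.png",cv2.resize(im["pixels"][130:220,260:380,::-1],None,fx=6,fy=6,interpolation=cv2.INTER_CUBIC))
E
```

```text
[[309.6 177.5]
 [309.7 184.4]
 [311.1 186.1]]
```

View pics/z1b.png

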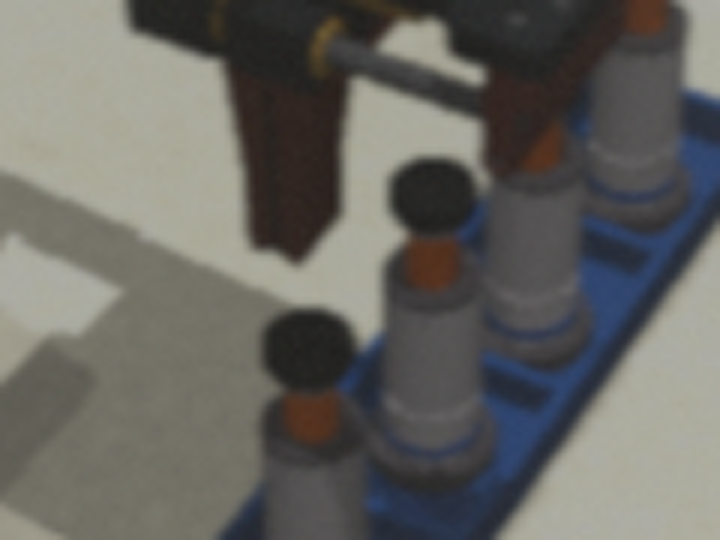

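```bash
python3 - <<'E'
from h import *
im=dict(np.load("/tmp/scene1.npz")); P=cloud(im)
for v in range(150,176,2):
    print(v,[tuple(P[v,u].round().astype(int)) for u in range(302,318,3)])
for v in range(180,194,3): print(v,[tuple(P[v,u].round().astype(int)) for u in range(304,320,3)])
E
```

```text
150 [(np.int64(502), np.int64(23), np.int64(207)), (np.int64(508), np.int64(22), np.int64(211)), (np.int64(513), np.int64(24), np.int64(211)), (np.int64(520), np.int64(22), np.int64(217)), (np.int64(517), np.int64(35), np.int64(206)), (np.int64(392), np.int64(231), np.int64(1))]
152 [(np.int64(502), np.int64(22), np.int64(204)), (np.int64(508), np.int64(22), np.int64(206)), (np.int64(513), np.int64(23), np.int64(208)), (np.int64(518), np.int64(24), np.int64(209)), (np.int64(516), np.int64(35), np.int64(201)), (np.int64(395), np.int64(225), np.int64(1))]
154 [(np.int64(501), np.int64(23), np.int64(199)), (np.int64(507), np.int64(24), np.int64(200)), (np.int64(514), np.int64(22), np.int64(205)), (np.int64(518), np.int64(24), np.int64(206)), (np.int64(516), np.int64(36), np.int64(196)), (np.int64(397), np.int64(222), np.int64(-2))]
156 [(np.int64(502), np.int64(22), np.int64(196)), (np.int64(506), np.int64(25), np.int64(195)), (np.int64(515), np.int64(21), np.int64(203)), (np.int64(517), np.int64(25), np.int64(200)), (np.int64(516), np.int64(35), np.int64(192)), (np.int64(402), np.int64
[... 3237 characters left out ...]
, (np.int64(512), np.int64(36), np.int64(121)), (np.int64(516), np.int64(39), np.int64(120)), (np.int64(455), np.int64(139), np.int64(1))]
189 [(np.int64(501), np.int64(23), np.int64(119)), (np.int64(506), np.int64(25), np.int64(120)), (np.int64(512), np.int64(26), np.int64(122)), (np.int64(515), np.int64(31), np.int64(119)), (np.int64(519), np.int64(34), np.int64(119)), (np.int64(470), np.int64(117), np.int64(19))]
192 [(np.int64(504), np.int64(19), np.int64(116)), (np.int64(510), np.int64(19), np.int64(120)), (np.int64(516), np.int64(20), np.int64(123)), (np.int64(520), np.int64(23), np.int64(121)), (np.int64(521), np.int64(30), np.int64(116)), (np.int64(476), np.int64(107), np.int64(23))]
```

The fingertip's lowest point reads about z = 164 by depth, but TCP − 19 gives 139.5. The x and y positions agree, so I'll look again before going down.

```bash
cat > tip.py <<'E'
from workcell import ctrl
from h import *
o=ctrl.get_obs(); print(o["t"],o["ee_pos"].round(1),o["ft_force"].round(1),round(o["width"],1)); e=o["ee_pos"]
im=ctrl.get_image("scene"); np.savez("/tmp/tip.npz",**im); P=cloud(im)
d=np.abs(P[...,:2]-e[:2]).max(2)
m=(d<20)&(P[...,2]>e[2]-30)
h=P[...,2][m]; print("lowest pts near tool axis",np.sort(h)[:15].round(), "pix",m.sum())
q=P[m&(P[...,2]<np.percentile(h,1)+40)]; print("x",np.percentile(q[:,0],[3,97]).round(),"y",np.percentile(q[:,1],[3,97]).round())
E
python3 tip.py
```

```text
2.075 [507.7  34.1 160.4] [-0.5  0.4  0.4] 0.4
lowest pts near tool axis [162. 163. 164. 164. 164. 164. 164. 165. 165. 165. 165. 165. 165. 166.
 166.] pix 1015
x [499. 518.] y [20. 44.]
```

Call:
servo_tool(moves="0.001 0 -0.006 0 0 0;0.001 0 -0.012 0 0 0;0.001 0 -0.016 0 0 0;0.001 0 -0.016 0 0 0")

```text
t: 2.62
ee_pos: [508.3, 34.1, 143.7]
orientation: [-1.233, 1.172, -1.172]
ft_force: [-0.4, -0.0, 0.0]
width: 0.4
```

Call:
servo_tool(moves="0 0 -0.002 0 0 0;0 0 -0.004 0 0 0;0 0 -0.004 0 0 0")

```text
t: 3.0
ee_pos: [508.4, 34.2, 139.9]
orientation: [-1.233, 1.172, -1.172]
ft_force: [-0.1, -0.3, -0.8]
width: 0.2
```

Call:
servo_tool(moves="0 0 -0.002 0 0 0;0 0 -0.004 0 0 0;0 0 -0.004 0 0 0")

```text
t: 3.38
ee_pos: [508.4, 34.2, 135.9]
orientation: [-1.233, 1.172, -1.172]
ft_force: [0.5, 0.6, -0.2]
width: 0.6
```

```bash
python3 tip.py
```

```text
3.375 [508.4  34.2 135.9] [ 0.5  0.6 -0.2] 0.6
lowest pts near tool axis [106. 107. 107. 108. 108. 109. 109. 109. 113. 113. 113. 113. 114. 114.
 114.] pix 1037
x [498. 521.] y [20. 43.]
```

```bash
python3 - <<'E'
from h import *
im=dict(np.load("/tmp/tip.npz"))
cv2.imwrite("pics/tip1.png",cv2.resize(im["pixels"][130:230,260:380,::-1],None,fx=6,fy=6,interpolation=cv2.INTER_CUBIC))
P=cloud(im)
for v in range(166,202,2): print(v,[tuple(int(t) for t in P[v,u].round()) for u in range(305,320,3)])
E
```

```text
166 [(507, 22, 176), (512, 22, 179), (518, 23, 181), (519, 30, 175), (517, 42, 166)]
168 [(507, 21, 173), (513, 22, 175), (519, 21, 179), (518, 32, 169), (517, 42, 161)]
170 [(506, 22, 167), (512, 22, 170), (518, 23, 172), (518, 31, 166), (516, 43, 155)]
172 [(506, 22, 162), (511, 24, 164), (518, 22, 168), (517, 32, 160), (516, 43, 150)]
174 [(507, 21, 159), (512, 22, 161), (518, 22, 164), (517, 32, 156), (516, 42, 146)]
176 [(506, 22, 153), (511, 22, 156), (517, 23, 158), (516, 34, 149), (516, 42, 142)]
178 [(506, 22, 149), (511, 22, 151), (518, 21, 156), (516, 33, 144), (437, 160, -3)]
180 [(505, 22, 143), (511, 22, 146), (518, 22, 150), (517, 31, 142), (442, 152, 0)]
182 [(505, 22, 139), (509, 24, 139), (517, 23, 144), (507, 45, 120), (446, 146, 1)]
184 [(497, 33, 120), (501, 36, 119), (506, 38, 121), (510, 42, 119), (515, 43, 121)]
186 [(499, 29, 120), (504, 31, 121), (507, 36, 118), (512, 38, 119), (517, 40, 120)]
188 [(502, 26, 119), (507, 26, 122), (512, 29, 121), (515, 34, 119), (519, 37, 118)]
190 [(506, 20, 122), (508, 25, 119), (513, 27, 120), (518, 29, 120), (522, 33, 119)]
192 [(505, 21, 115), (511, 21, 119), (516, 23, 120), (521, 25, 120), (522, 32, 115)]
194 [(443, 105, 0), (511, 20, 114), (516, 22, 115), (519, 27, 113), (475, 101, 21)]
196 [(492, 37, 83), (507, 26, 102), (513, 26, 105), (516, 31, 102), (513, 46, 87)]
198 [(496, 32, 85), (507, 25, 98), (512, 27, 98), (515, 32, 95), (515, 42, 86)]
200 [(499, 27, 85), (506, 26, 91), (512, 28, 92), (517, 29, 94), (516, 40, 84)]
```

View pics/tip1.png

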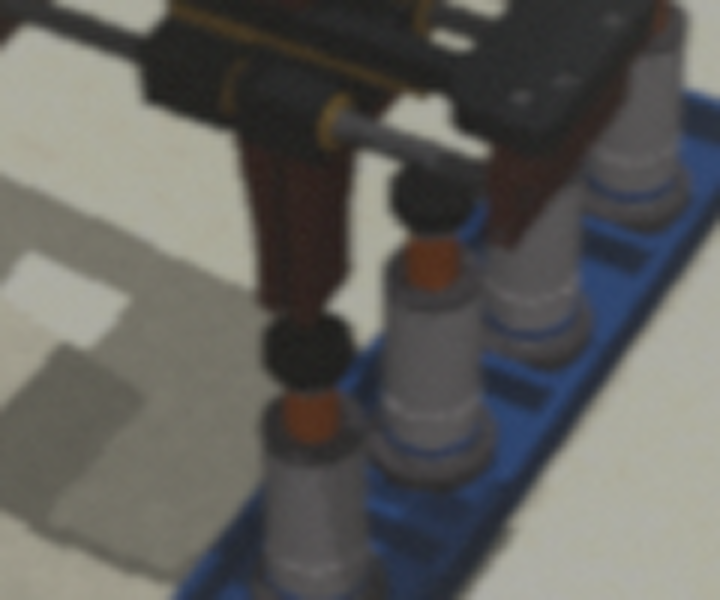

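The tip is at about z = 138 with TCP at 135.9, and the force is zero, so in practice the shut tips stand about 2 mm above the reported TCP. From here I go down in small steps and check the force at each one.

Call:
servo_tool(moves="0 0 -0.004 0 0 0;0 0 -0.008 0 0 0;0 0 -0.010 0 0 0;0 0 -0.010 0 0 0")

```text
t: 3.92
ee_pos: [508.4, 34.2, 125.8]
orientation: [-1.233, 1.172, -1.172]
ft_force: [-0.3, 0.1, -0.7]
width: 0.4
```

Call:
servo_tool(moves="0 0 -0.002 0 0 0;0 0 -0.004 0 0 0;0 0 -0.004 0 0 0")

```text
t: 4.3
ee_pos: [508.4, 34.2, 121.9]
orientation: [-1.233, 1.172, -1.172]
ft_force: [-0.0, -0.5, -0.0]
width: 0.5
```

Call:
servo_tool(moves="0 0 -0.002 0 0 0;0 0 -0.004 0 0 0;0 0 -0.004 0 0 0")

```text
t: 4.68
ee_pos: [508.6, 34.2, 118.0]
orientation: [-1.233, 1.172, -1.172]
ft_force: [0.2, -0.7, 2.1]
width: 0.3
```

Call:
servo_tool(moves="0 0 -0.002 0 0 0;0 0 -0.004 0 0 0;0 0 -0.004 0 0 0")

```text
t: 5.05
ee_pos: [508.6, 34.2, 114.0]
orientation: [-1.233, 1.172, -1.172]
ft_force: [-0.0, 0.1, 2.5]
width: 0.6
```

Call:
servo_tool(moves="0 0 -0.0015 0 0 0;0 0 -0.003 0 0 0;0 0 -0.003 0 0 0")

```text
t: 5.42
ee_pos: [508.6, 34.2, 111.0]
orientation: [-1.233, 1.172, -1.172]
ft_force: [0.3, -0.8, 3.0]
width: 0.7
```

Call:
servo_tool(moves="0 0 -0.0015 0 0 0;0 0 -0.003 0 0 0;0 0 -0.003 0 0 0")

```text
t: 5.8
ee_pos: [508.6, 34.2, 107.9]
orientation: [-1.233, 1.172, -1.172]
ft_force: [-0.2, -0.5, 2.5]
width: 0.8
```

Call:
servo_tool(moves="0 0 -0.0015 0 0 0;0 0 -0.003 0 0 0;0 0 -0.003 0 0 0")

```text
t: 6.18
ee_pos: [508.6, 34.2, 104.9]
orientation: [-1.233, 1.172, -1.172]
ft_force: [0.5, 0.6, 1.9]
width: 0.5
```

Call:
servo_tool(moves="0 0 -0.0015 0 0 0;0 0 -0.003 0 0 0;0 0 -0.003 0 0 0")

```text
t: 6.55
ee_pos: [508.5, 34.2, 101.9]
orientation: [-1.233, 1.172, -1.172]
ft_force: [-0.2, -0.9, 2.5]
width: 0.3
```

Call:
servo_tool(moves="0 0 -0.0015 0 0 0;0 0 -0.003 0 0 0;0 0 -0.003 0 0 0")

```text
t: 6.92
ee_pos: [508.5, 34.2, 99.0]
orientation: [-1.233, 1.172, -1.172]
ft_force: [-0.5, -0.2, 1.5]
width: 0.7
```

Call:
servo_tool(moves="0 0 -0.0015 0 0 0;0 0 -0.003 0 0 0;0 0 -0.003 0 0 0")

```text
t: 7.3
ee_pos: [508.6, 34.2, 96.0]
orientation: [-1.233, 1.172, -1.172]
ft_force: [0.9, -0.4, 2.9]
width: 0.4
```

Call:
servo_tool(moves="0 0 -0.001 0 0 0;0 0 -0.002 0 0 0;0 0 -0.002 0 0 0")

```text
t: 7.68
ee_pos: [508.8, 34.2, 94.5]
orientation: [-1.232, 1.172, -1.172]
ft_force: [-1.0, -0.6, 9.4]
width: 0.3
```

Barrel 1 is home: 9.4 N at TCP 94.5, which means a free stop at about 96.9. That sets the z scale, with full out at TCP ≈ 120.9. On to barrel 2.

Call:
servo_tool(moves="0 0 0.020 0 0 0;0 0 0.036 0 0 0;-0.002 0.036 0.036 0 0 0;-0.004 0.073 0.036 0 0 0;-0.004 0.073 0.034 0 0 0;-0.004 0.073 0.028 0 0 0;-0.004 0.073 0.024 0 0 0;-0.004 0.073 0.024 0 0 0")

```text
t: 8.68
ee_pos: [504.4, 106.5, 117.8]
orientation: [-1.233, 1.173, -1.172]
ft_force: [0.0, 0.9, 2.0]
width: 0.2
```

Call:
servo_tool(moves="0 0 -0.002 0 0 0;0 0 -0.004 0 0 0;0 0 -0.006 0 0 0;0 0 -0.006 0 0 0")

```text
t: 9.18
ee_pos: [504.5, 107.1, 112.0]
orientation: [-1.233, 1.172, -1.172]
ft_force: [0.2, -1.9, 4.4]
width: 0.5
```

Call:
servo_tool(moves="0 0 -0.0015 0 0 0;0 0 -0.003 0 0 0;0 0 -0.003 0 0 0")

```text
t: 9.55
ee_pos: [504.5, 107.2, 108.9]
orientation: [-1.233, 1.172, -1.172]
ft_force: [-1.3, -0.1, 3.7]
width: 0.4
```

Call:
servo_tool(moves="0 0 -0.0015 0 0 0;0 0 -0.003 0 0 0;0 0 -0.003 0 0 0")

```text
t: 9.93
ee_pos: [504.5, 107.2, 105.9]
orientation: [-1.233, 1.172, -1.172]
ft_force: [-1.1, -0.9, 3.9]
width: 0.6
```

Call:
servo_tool(moves="0 0 -0.0015 0 0 0;0 0 -0.003 0 0 0;0 0 -0.003 0 0 0")

```text
t: 10.3
ee_pos: [504.7, 107.2, 103.1]
orientation: [-1.233, 1.172, -1.172]
ft_force: [-0.3, -2.2, 8.0]
width: 0.3
```

Call:
servo_tool(moves="0 0 -0.0005 0 0 0;0 0 -0.001 0 0 0;0 0 -0.001 0 0 0")

```text
t: 10.68
ee_pos: [504.8, 107.2, 102.5]
orientation: [-1.232, 1.171, -1.172]
ft_force: [-1.7, -2.4, 9.4]
width: 0.4
```

Barrel 2 has jammed: force climbs to 9.4 N at TCP 102.5, a stop at about 16 mm. On to barrel 3.

Call:
servo_tool(moves="0 0 0.015 0 0 0;0 0 0.028 0 0 0;0.001 0.030 0.028 0 0 0;0.001 0.063 0.028 0 0 0;0.001 0.063 0.026 0 0 0;0.001 0.063 0.020 0 0 0;0.001 0.063 0.016 0 0 0;0.001 0.063 0.016 0 0 0")

```text
t: 11.68
ee_pos: [505.3, 169.4, 117.7]
orientation: [-1.233, 1.173, -1.172]
ft_force: [-0.3, -0.3, 0.4]
width: 0.5
```

Call:
servo_tool(moves="0 0 -0.002 0 0 0;0 0 -0.004 0 0 0;0 0 -0.006 0 0 0;0 0 -0.006 0 0 0")

```text
t: 12.18
ee_pos: [505.5, 170.1, 111.9]
orientation: [-1.233, 1.172, -1.172]
ft_force: [0.3, -0.6, 2.3]
width: 0.6
```

Call:
servo_tool(moves="0 0 -0.0015 0 0 0;0 0 -0.003 0 0 0;0 0 -0.003 0 0 0")

```text
t: 12.55
ee_pos: [505.5, 170.2, 108.9]
orientation: [-1.233, 1.172, -1.172]
ft_force: [0.1, -1.2, 1.4]
width: -0.1
```

Call:
servo_tool(moves="0 0 -0.0015 0 0 0;0 0 -0.003 0 0 0;0 0 -0.003 0 0 0")

```text
t: 12.92
ee_pos: [505.5, 170.2, 105.9]
orientation: [-1.233, 1.172, -1.172]
ft_force: [-0.7, -0.9, 1.1]
width: 0.3
```

Call:
servo_tool(moves="0 0 -0.0015 0 0 0;0 0 -0.003 0 0 0;0 0 -0.003 0 0 0")

```text
t: 13.3
ee_pos: [505.5, 170.2, 102.9]
orientation: [-1.233, 1.172, -1.172]
ft_force: [0.3, -1.5, 1.7]
width: 0.6
```

Call:
servo_tool(moves="0 0 -0.0015 0 0 0;0 0 -0.003 0 0 0;0 0 -0.003 0 0 0")

```text
t: 13.68
ee_pos: [505.5, 170.2, 99.9]
orientation: [-1.233, 1.172, -1.172]
ft_force: [0.1, -1.4, 2.1]
width: 0.4
```

Call:
servo_tool(moves="0 0 -0.0015 0 0 0;0 0 -0.003 0 0 0;0 0 -0.0045 0 0 0;0 0 -0.006 0 0 0;0 0 -0.006 0 0 0")

```text
t: 14.3
ee_pos: [505.9, 170.2, 94.5]
orientation: [-1.232, 1.171, -1.172]
ft_force: [-0.5, -2.5, 9.7]
width: 0.6
```

Barrel 3 is home. On to barrel 4.

Call:
servo_tool(moves="0 0 0.020 0 0 0;0 0 0.036 0 0 0;-0.002 0.038 0.036 0 0 0;-0.003 0.077 0.036 0 0 0;-0.003 0.077 0.034 0 0 0;-0.003 0.077 0.028 0 0 0;-0.003 0.077 0.024 0 0 0;-0.003 0.077 0.024 0 0 0")

```text
t: 15.3
ee_pos: [502.5, 246.5, 117.8]
orientation: [-1.233, 1.173, -1.172]
ft_force: [-0.2, 0.6, 0.9]
width: 0.3
```

Call:
servo_tool(moves="0 0 -0.002 0 0 0;0 0 -0.004 0 0 0;0 0 -0.006 0 0 0;0 0 -0.006 0 0 0")

```text
t: 15.8
ee_pos: [502.5, 247.1, 111.9]
orientation: [-1.233, 1.172, -1.172]
ft_force: [0.1, -2.4, 2.3]
width: 0.3
```

Call:
servo_tool(moves="0 0 -0.0015 0 0 0;0 0 -0.003 0 0 0;0 0 -0.003 0 0 0")

```text
t: 16.18
ee_pos: [502.7, 247.2, 109.3]
orientation: [-1.232, 1.172, -1.172]
ft_force: [-1.2, -1.5, 6.1]
width: 0.5
```

Call:
servo_tool(moves="0 0 -0.0005 0 0 0;0 0 -0.0015 0 0 0;0 0 -0.0015 0 0 0")

```text
t: 16.55
ee_pos: [503.0, 247.4, 108.3]
orientation: [-1.232, 1.171, -1.172]
ft_force: [-2.8, -0.6, 9.3]
width: 0.6
```

Barrel 4 has jammed at about 10 mm. I'll lift, open the jaws and check by camera.

Call:
servo_tool(moves="0 0 0.040 0 0 0;0 0 0.0725 0 0 0;0 0 0.0725 0 0 0;0 0 0.0725 0 0 0", hand=0)

```text
t: 17.05
ee_pos: [502.0, 247.0, 179.1]
orientation: [-1.234, 1.172, -1.172]
ft_force: [-0.6, -0.5, 0.4]
width: 37.2
```

```bash
python3 look.py 2; python3 - <<'E'
from h import *
im=dict(np.load("/tmp/scene2.npz")); P=cloud(im)
z=P[...,2]; g=im["pixels"].max(2)
m=((g<50)&(z>90)&(z<118)&(P[...,0]>470)&(P[...,0]<540)).astype(np.uint8)
k,l,s,c=cv2.connectedComponentsWithStats(m)
for i in range(1,k):
    if s[i,4]>30: print(c[i].round(1),s[i],np.median(P[l==i],0).round(1))
# finger lowest points
for xx in (450,545):
    mm=(np.abs(P[...,1]-247)<20)&(np.abs(P[...,0]-xx)<25)&(z>130)&(z<230); print(xx,mm.sum(),np.sort(z[mm])[:8].round())
E
```

```text
17.05 [502.  247.  179.1] [-0.6 -0.5  0.4] 37.208257763344044
scene crop origin 239 70
top crop origin 109 206
[367.3 123.7] [362 119  11  11  90] [505.1 242.3 112.2]
[349.1 152.1] [343 147  13  11 124] [508.4 164.9  98.5]
[331.8 168.8] [326 163  13  12 132] [508.5 102.5 106.4]
[311.5 197. ] [305 191  14  13 148] [511.3  29.7  98.4]
450 11 [206. 213. 216. 218. 221. 223. 225. 226.]
545 195 [181. 182. 183. 184. 184. 185. 185. 185.]
```

View pics/z2.png

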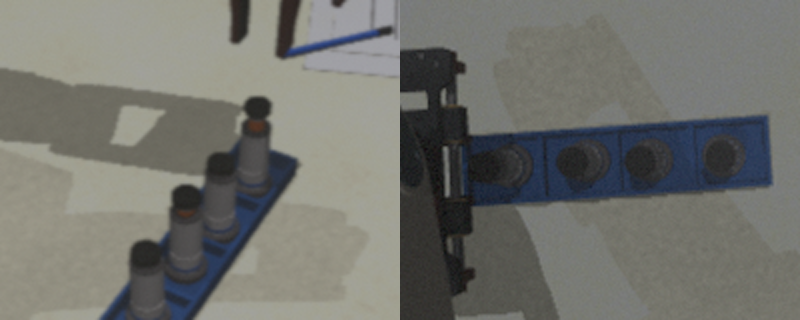

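The depth reads button tops at z ≈ 98 (barrel 1), 106 (barrel 2), 98.5 (barrel 3) and 112 (barrel 4), which matches the press results. Orange stem still shows on barrels 2 and 4, at scene pixels (332,169) and (367,124). Now I'll grasp barrel 4.

Call:
servo_tool(moves="0 0 -0.010 0 0 0;0 0 -0.020 0 0 0;0 0 -0.030 0 0 0;0 0 -0.060 0 0 0;0 0 -0.090 0 0 0;0 0 -0.120 0 0 0;0 0 -0.136 0 0 0;0 0 -0.136 0 0 0", hand=0)

```text
t: 18.15
ee_pos: [501.8, 246.8, 42.9]
orientation: [-1.235, 1.173, -1.171]
ft_force: [-0.2, -1.0, 0.3]
width: 87.7
```

```bash
python3 look.py 3
```

```text
18.15 [501.8 246.8  42.9] [-0.2 -1.   0.3] 87.71091966650768
scene crop origin 239 70
top crop origin 109 206
```

View pics/z3.png

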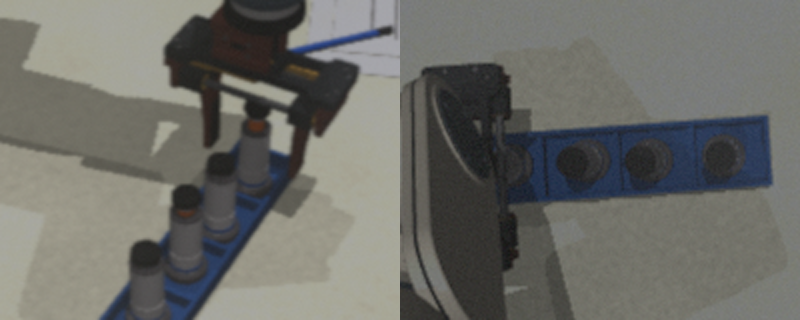

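The fingers straddle barrel 4 at mid-height. I'll close on it.

Call:
servo_tool(moves="0 0 0 0 0 0;0 0 0 0 0 0;0 0 0 0 0 0;0 0 0 0 0 0;0 0 0 0 0 0;0 0 0 0 0 0", hand=255)

```text
t: 19.0
ee_pos: [502.6, 247.2, 44.1]
orientation: [-1.233, 1.172, -1.172]
ft_force: [0.1, 0.2, -3.0]
width: 31.6
```

Call:
servo_tool(moves="0 0 0.010 0 0 0;0 0 0.030 0 0 0;0 0 0.060 0 0 0;0 0 0.090 0 0 0;0 0 0.120 0 0 0;0 0 0.130 0 0 0;0 0 0.130 0 0 0")

```text
t: 19.88
ee_pos: [502.6, 247.2, 174.4]
orientation: [-1.232, 1.171, -1.172]
ft_force: [-0.4, 0.1, -3.3]
width: 31.3
```

```bash
python3 look.py 4
```

```text
19.875 [502.6 247.2 174.4] [-0.4  0.1 -3.3] 31.318697278825315
scene crop origin 239 70
top crop origin 109 206
```

View pics/z4.png

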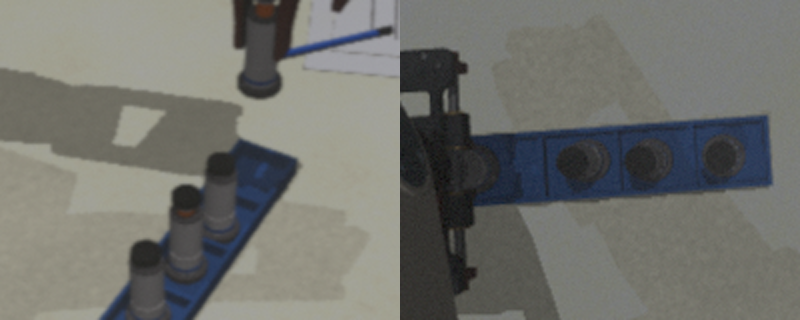

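Barrel 4 hangs straight in the grip. I'll carry it to the far half of the tray.

Call:
servo_tool(moves="0 -0.020 0 0 0 0;0 -0.060 0 0 0 0;0 -0.105 0 0 0 0;0 -0.150 0 0 0 0;0 -0.200 0 0 0 0;0 -0.250 0 0 0 0;0 -0.300 0 0 0 0;0 -0.350 0 0 0 0")

```text
t: 20.98
ee_pos: [501.2, -105.1, 173.2]
orientation: [-1.234, 1.174, -1.171]
ft_force: [1.0, 0.3, -2.3]
width: 31.5
```

Call:
servo_tool(moves="0 -0.050 0 0 0 0;0 -0.100 0 0 0 0;0 -0.145 0 0 0 0;0 -0.180 0 0 0 0;-0.001 -0.200 0 0 0 0;-0.001 -0.209 0 0 0 0;-0.001 -0.209 -0.020 0 0 0;-0.001 -0.209 -0.050 0 0 0")

```text
t: 21.98
ee_pos: [502.0, -311.4, 124.2]
orientation: [-1.232, 1.17, -1.173]
ft_force: [-0.2, 0.1, -2.9]
width: 31.2
```

Call:
servo_tool(moves="0 0 -0.030 0 0 0;0 0 -0.055 0 0 0;0 0 -0.065 0 0 0;0 0 -0.065 0 0 0")

```text
t: 22.48
ee_pos: [501.3, -311.1, 58.7]
orientation: [-1.233, 1.173, -1.17]
ft_force: [-0.5, -0.3, -2.1]
width: 31.5
```

```bash
cat > tray.py <<'E'
import sys
from workcell import ctrl
from h import *
tag=sys.argv[1]; o=ctrl.get_obs(); print(o["t"],o["ee_pos"].round(1),o["ft_force"].round(1),round(o["width"],1))
out=[]
for n in("scene","top"):
    im=ctrl.get_image(n); np.savez(f"/tmp/{n}{tag}.npz",**im)
    c=proj(im,[[498,-272,40]])[0].astype(int)
    x0=max(0,min(440,c[0]-100)); y0=max(0,min(320,c[1]-90)); print(n,"crop origin",x0,y0)
    out.append(cv2.resize(im["pixels"][y0:y0+160,x0:x0+200,::-1],None,fx=2,fy=2,interpolation=cv2.INTER_CUBIC))
cv2.imwrite(f"pics/t{tag}.png",np.hstack(out))
E
python3 tray.py 5
```

```text
22.475 [ 501.3 -311.1   58.7] [-0.5 -0.3 -2.1] 31.5
scene crop origin 97 252
top crop origin 325 195
```

View pics/t5.png

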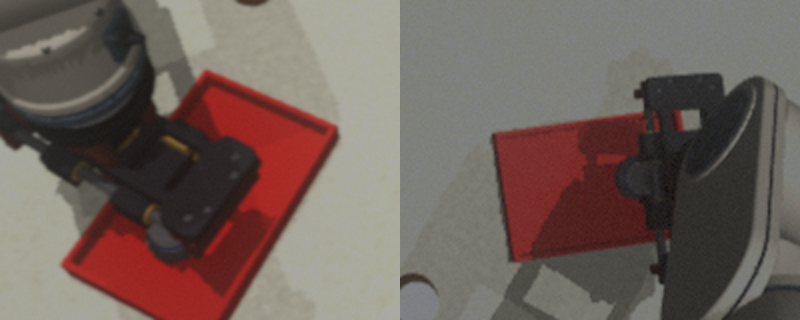

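The barrel is over the tray's far half, clear of the walls. I'll lower it to the floor.

Call:
servo_tool(moves="0 0 -0.006 0 0 0;0 0 -0.012 0 0 0;0 0 -0.0145 0 0 0;0 0 -0.0145 0 0 0")

```text
t: 23.08
ee_pos: [501.4, -311.8, 44.4]
orientation: [-1.233, 1.172, -1.172]
ft_force: [-0.1, 0.1, -2.7]
width: 31.5
```

Call:
servo_tool(moves="0 0 -0.0010 0 0 0;0 0 -0.0010 0 0 0;0 0 -0.0010 0 0 0")

```text
t: 23.45
ee_pos: [501.7, -311.9, 44.0]
orientation: [-1.233, 1.171, -1.172]
ft_force: [-0.9, 1.3, 1.6]
width: 31.1
```

It is on the floor: the wrist force went from −2.7 N to +1.6 N. I'll release and rise.

Call:
servo_tool(moves="0 0 0 0 0 0;0 0 0 0 0 0;0 0 0 0 0 0;0 0 0 0 0 0;0 0 0.040 0 0 0;0 0 0.090 0 0 0;0 0 0.130 0 0 0;0 0 0.130 0 0 0", hand=0)

```text
t: 24.45
ee_pos: [503.4, -313.0, 177.0]
orientation: [-1.231, 1.166, -1.177]
ft_force: [0.2, -0.1, -0.4]
width: 88.0
```

Call:
servo_tool(moves="0 0.055 0 0 0 0;0 0.110 0 0 0 0;0 0.165 0 0 0 0;0 0.220 0 0 0 0;0 0.275 0 0 0 0;0 0.330 0 0 0 0;0.003 0.385 0 0 0 0;0.003 0.419 0 0 0 0")

```text
t: 25.45
ee_pos: [503.6, 109.4, 172.3]
orientation: [-1.235, 1.172, -1.17]
ft_force: [-0.3, 0.1, -0.6]
width: 87.7
```

```bash
python3 tray.py 6; python3 look.py 6b
```

```text
25.45 [503.6 109.4 172.3] [-0.3  0.1 -0.6] 87.7
scene crop origin 97 252
top crop origin 325 195
25.55 [503.7 109.8 172.3] [ 0.2 -0.   0.2] 87.5369322336755
scene crop origin 239 70
top crop origin 109 206
```

View pics/t6.png

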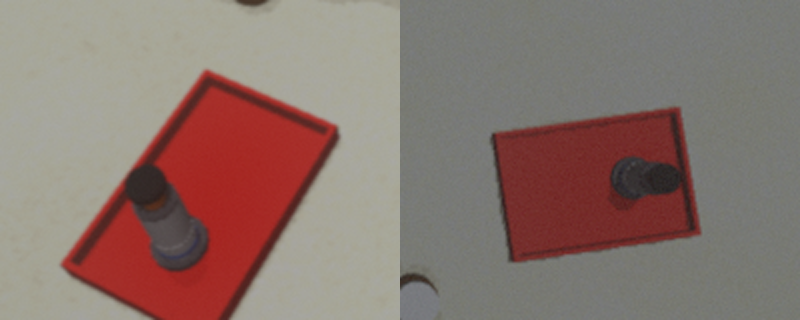

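View pics/z6b.png

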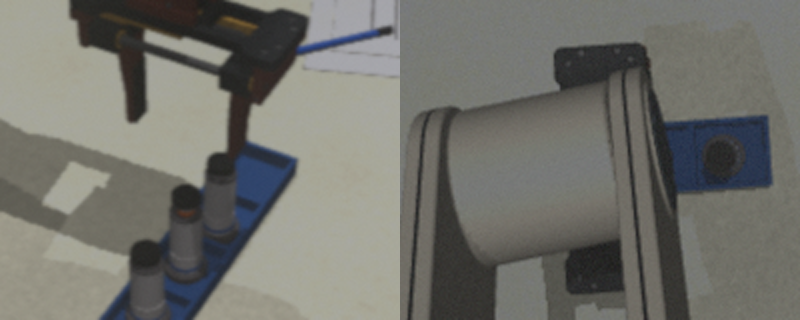

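Barrel 4 stands upright in the tray, with its foot at about scene pixel (187,374) and the orange stem still visible. Now I'll descend on barrel 2.

Call:
servo_tool(moves="0 0 0 0 0 0;0 0 0 0 0 0;0 0 -0.030 0 0 0;0 0 -0.060 0 0 0;0 0 -0.090 0 0 0;0 0 -0.120 0 0 0;0 0 -0.1295 0 0 0;0 0 -0.1295 0 0 0")

```text
t: 26.65
ee_pos: [504.5, 106.7, 44.0]
orientation: [-1.233, 1.173, -1.172]
ft_force: [0.2, 0.4, -0.3]
width: 87.8
```

```bash
python3 look.py 7
```

```text
26.65 [504.5 106.7  44. ] [ 0.2  0.4 -0.3] 87.76092836024208
scene crop origin 239 70
top crop origin 109 206
```

View pics/z7.png

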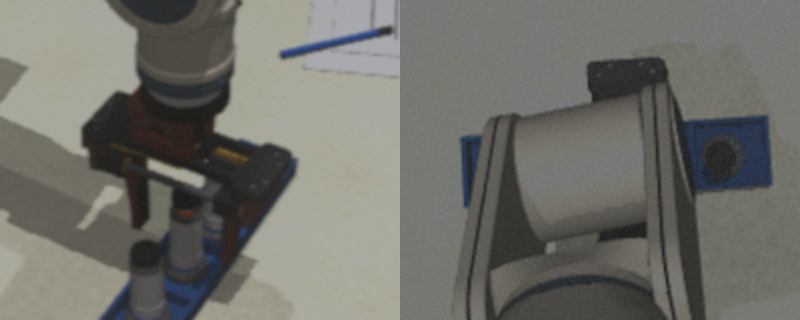

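The jaws straddle barrel 2. I'll close and lift.

Call:
servo_tool(moves="0 0 0 0 0 0;0 0 0 0 0 0;0 0 0 0 0 0;0 0 0 0 0 0;0 0 0 0 0 0;0 0 0 0 0 0", hand=255)

```text
t: 27.5
ee_pos: [504.9, 107.3, 44.1]
orientation: [-1.232, 1.171, -1.172]
ft_force: [-1.7, -0.8, -2.8]
width: 31.5
```

Call:
servo_tool(moves="0 0 0.010 0 0 0;0 0 0.030 0 0 0;0 0 0.060 0 0 0;0 0 0.090 0 0 0;0 0 0.120 0 0 0;0 0 0.130 0 0 0;0 0 0.130 0 0 0")

```text
t: 28.38
ee_pos: [504.5, 107.2, 174.3]
orientation: [-1.232, 1.171, -1.172]
ft_force: [-0.2, -0.2, -2.9]
width: 31.6
```

```bash
python3 look.py 8
```

```text
28.375 [504.5 107.2 174.3] [-0.2 -0.2 -2.9] 31.58849902045841
scene crop origin 239 70
top crop origin 109 206
```

View pics/z8.png

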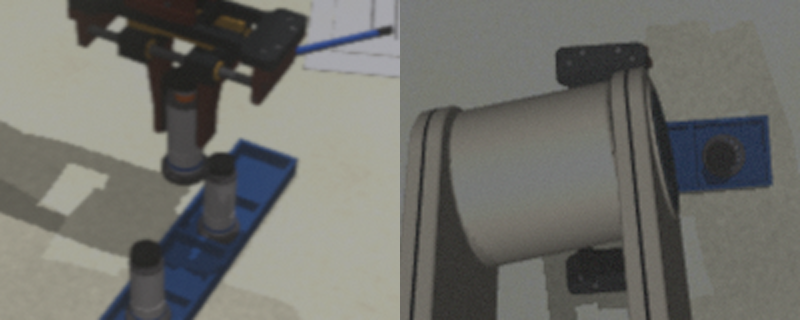

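Barrel 2 hangs upright in the grip. I'll carry it to the near half of the tray.

Call:
servo_tool(moves="0 -0.020 0 0 0 0;-0.002 -0.065 0 0 0 0;-0.004 -0.110 0 0 0 0;-0.006 -0.160 0 0 0 0;-0.008 -0.210 0 0 0 0;-0.010 -0.260 0 0 0 0;-0.012 -0.305 0 0 0 0;-0.012 -0.332 0 0 0 0")

```text
t: 29.48
ee_pos: [491.5, -226.6, 172.5]
orientation: [-1.233, 1.175, -1.171]
ft_force: [0.1, 0.8, -2.8]
width: 31.1
```

Call:
servo_tool(moves="0 -0.007 0 0 0 0;0 -0.007 0 0 0 0;0 -0.007 -0.030 0 0 0;0 -0.007 -0.060 0 0 0;0 -0.007 -0.090 0 0 0;0 -0.007 -0.115 0 0 0;0 -0.007 -0.115 0 0 0")

```text
t: 30.35
ee_pos: [491.1, -229.8, 57.3]
orientation: [-1.235, 1.175, -1.167]
ft_force: [0.3, -0.3, -3.0]
width: 31.4
```

```bash
python3 tray.py 9
```

```text
30.35 [ 491.1 -229.8   57.3] [ 0.3 -0.3 -3. ] 31.4
scene crop origin 97 252
top crop origin 325 195
```

View pics/t9.png

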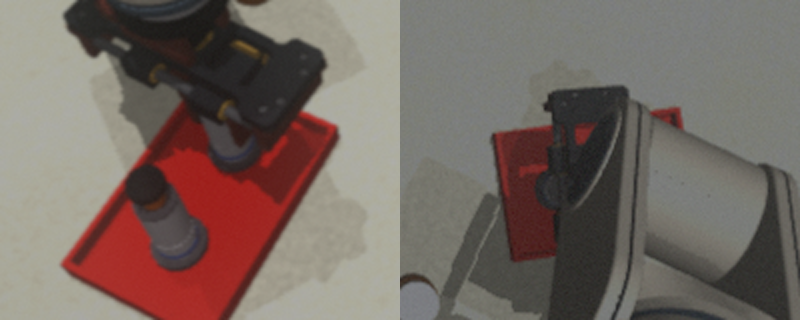

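Barrel 2 is over the tray and clear of both barrel 4 and the walls. I'll lower it.

Call:
servo_tool(moves="0 0 -0.006 0 0 0;0 0 -0.012 0 0 0;0 0 -0.015 0 0 0;0 0 -0.0155 0 0 0;0 0 -0.0155 0 0 0")

```text
t: 31.08
ee_pos: [492.7, -231.8, 43.9]
orientation: [-1.232, 1.172, -1.172]
ft_force: [-1.5, 2.2, 2.0]
width: 31.7
```

Call:
servo_tool(moves="0 0 0 0 0 0;0 0 0 0 0 0;0 0 0 0 0 0;0 0 0 0 0 0;0 0 0.040 0 0 0;0 0 0.090 0 0 0;0 0 0.150 0 0 0;0 0 0.150 0 0 0", hand=0)

```text
t: 32.08
ee_pos: [495.3, -233.2, 198.2]
orientation: [-1.23, 1.164, -1.179]
ft_force: [0.4, -0.7, -0.8]
width: 87.8
```

Call:
servo_tool(moves="0 -0.050 0.02 0 0 0;0 -0.100 0.04 0 0 0;-0.02 -0.150 0.06 0 0 0;-0.04 -0.200 0.06 0 0 0;-0.06 -0.250 0.06 0 0 0;-0.080 -0.290 0.06 0 0 0;-0.080 -0.290 0.06 0 0 0;-0.080 -0.290 0.06 0 0 0")

```text
t: 33.08
ee_pos: [412.3, -520.8, 252.1]
orientation: [-1.232, 1.174, -1.17]
ft_force: [-0.2, 0.6, 0.2]
width: 87.8
```

```bash
python3 - <<'E'
from workcell import ctrl
from h import *
o=ctrl.get_obs(); print(o["t"],o["ee_pos"].round(1),o["ft_force"].round(1))
for n in("scene","top"):
    im=ctrl.get_image(n); cv2.imwrite(f"pics/end_{n}.png",im["pixels"][:,:,::-1])
    P=cloud(im); z=P[...,2]; g=im["pixels"].max(2)
    m=((g<60)&(z>88)&(z<122)&(P[...,0]>440)&(P[...,0]<560)&(P[...,1]>-345)).astype(np.uint8)
    k,l,s,c=cv2.connectedComponentsWithStats(m)
    for i in range(1,k):
        if s[i,4]>30: print(n,c[i].round(1),s[i,4],np.median(P[l==i],0).round(1))
    old=dict(np.load(f"/tmp/{n}0.npz")); 
    for nm,Q in(("jar",[392,-87,50]),("weight",[719,-70,45]),("meter",[770,120,30])):
        u,v=proj(im,[Q])[0].astype(int); a=slice(v-22,v+22),slice(u-22,u+22)
        A=cv2.cvtColor(old["pixels"][a],7).astype(np.float32);B=cv2.cvtColor(im["pixels"][a],7).astype(np.float32)
        print(n,nm,"shift px",np.round(cv2.phaseCorrelate(A,B)[0],2))
E
```

```text
33.075 [ 412.3 -520.8  252.1] [-0.2  0.6  0.2]
scene [349.2 152.2] 123 [509.1 165.4  98.2]
scene [311.5 197. ] 152 [511.1  29.9  98.3]
scene [203.9 301. ] 257 [ 495.1 -234.   106.7]
scene [169.6 344.4] 306 [ 504.3 -312.9  112.8]
scene jar shift px [0.5  0.49]
scene weight shift px [0.5  0.48]
scene meter shift px [0.58 0.52]
top [269.  283.3] 180 [509.1  33.7  98. ]
top [457.2 283.6] 178 [ 500.9 -310.3  112.3]
top [194.8 286.1] 185 [506.3 169.1  97.9]
top [413.1 289.3] 172 [ 492.9 -230.1  106. ]
top jar shift px [0.54 0.45]
top weight shift px [0.48 0.52]
top meter shift px [0.63 0.51]
```

View pics/end_scene.png

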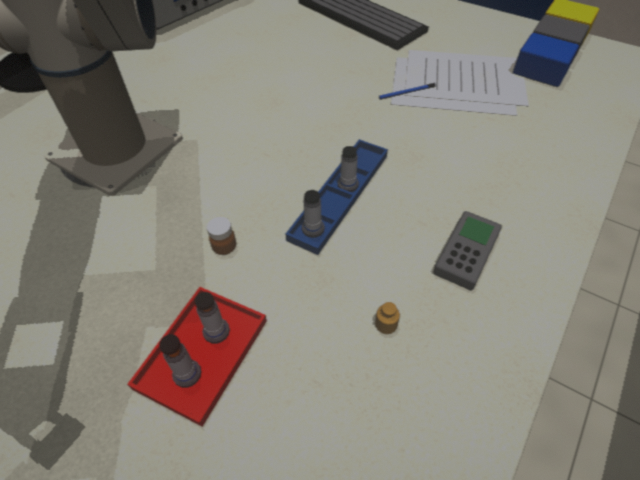

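View pics/end_top.png

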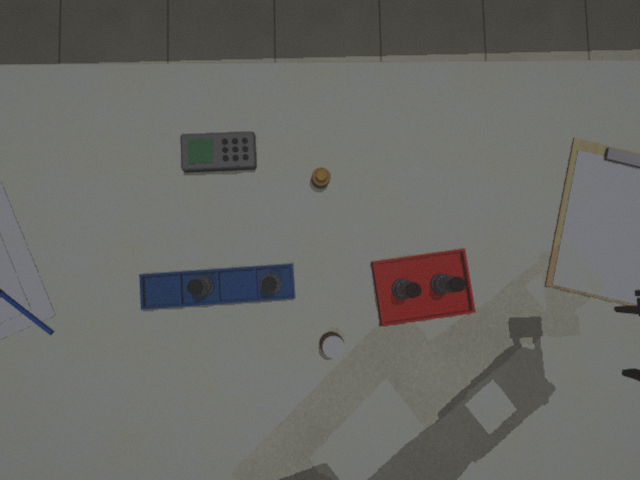

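Both views show two barrels standing in the rack, at top pixels (195,286) and (269,283), and two in the tray, at (413,289) and (457,284). The jar, weight and meter are unmoved: the 0.5 px reading is the even-window bias of the correlation.

```bash
python3 -c "
from workcell import ctrl
print(ctrl.close_job())"
```

```text
the job is handed in; nothing more can be done
None
```

I pressed all four plungers, left the two sound barrels in the rack and stood the two jammed ones in the red tray. I handed the job in at about 33 s of the 66 s allowed; it gave no verdict.

| Barrel (by starting y) | Result | Read at the stop | Now |
|---|---|---|---|
| y ≈ 34 mm | Home | 9.4 N | Rack |
| y ≈ 107 mm | Jammed at about 16 mm | 9.4 N | Tray |
| y ≈ 170 mm | Home | 9.7 N | Rack |
| y ≈ 247 mm | Jammed at about 10 mm | 9.3 N | Tray |

**Last checks:** Both cameras put the button tops at z ≈ 98 mm for the two in the rack, which is home. The two in the tray read about 106 and 112–113 mm, which matches the jams. All four look upright, the weight, meter and jar show no shift, and the arm is clear of everything.

**What disagreed:**
- **Fingertips:** they are stated to stand 19 mm ahead of the TCP. Depth and contact force put them about 2 mm behind the reported TCP, so I used the measured value for pressing and gripping.
- **Cameras:** the two views differ by 2–5 mm in x and y, which is within the clearances.

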